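# Dispense one spacer disc and nudge it into its bay

## Robot

A 6-joint arm with a two-finger parallel gripper is mounted at the origin on a cart in front of the work surface, level with it; the furniture and walls round the work are solid. World frame = base frame: x ahead of the robot, y to its left, z up, the work surface at z = 0. Lengths are in m, angles in rad, forces in N, time in s.
With the tool pointing down it reaches from about 0.275 to 0.825 m from the base axis. Payload 4.9 kg.
Tool frame: the origin (TCP) lies midway between the tips of the shut fingers; the grasp point (between the pads) lies 19 mm behind it (grip_point_offset is the distance from the TCP to the grasp point, in m); z points along the fingers, y is the line along which they close (so a half turn about z gives the same grasp; the last joint's range is limited). The gripper opens to 85 mm and grips with 20 to 120 N. Pads are 22 mm wide; open, the fingers measure 114 mm over their backs; the gripper's body (76 mm by 85 mm) begins 54 mm behind the grasp point. The pads swing forward as they close: fully open they stand 13 mm farther back than shut.
Start: joints at [1.115, 0.326, -0.193, 1.052, 0, 1.437], TCP at [0.174, 0.522, 0.192] pointing down, gripper open.
Joint ranges: [-2.65, 2.65], [-0.97, 1.79], [-1.3, 1.35], [-1.93, 2.1], [-1.47, 1.37], [-3.14, 3.14]. Speed limits (rad/s): [2.57, 2.57, 3.14, 3.14, 3.14, 3.14].

## Interface

Orientations are given as a rotation vector (axis times angle).
In Python, from cell import * gives the robot as it stands. Calls block until the motion is done:
- movep(position, orientation): joint-space move of the TCP to a pose.
- move_l(position, velocity=0.15, rot=None, until_force=None): straight line of the TCP; rot=None keeps the orientation; velocity is the mean speed in m/s. With until_force (N) it stops when the force on the tool has changed by that much, and returns True; else False.
- set_joints(angles): joint-space move.
- let_go() and grab(newtons=None): open the fingers fully, or close them until they stop; newtons is the grip in N (None keeps the last).
- sleep(seconds).
- ik(position, orientation): joint angles nearest the present ones, or None.
- get_state(): the state.
- grab_frame(name): name is "scene" or "top"; returns a dict with "img" (400x640x3 uint8, red, green, blue), "fx", "fy", "cx", "cy" (pixels), "k1" (the pictures are not rectified: a ray, as slopes to the right and down, at radius r is drawn at 1 + k1 r^2 times it, then the intrinsics apply), "cam_to_world" (4x4, takes a point from camera to world coordinates). Camera axes: x right, y down, z forward; pixel columns grow to the right and rows downward; lengths in m; the calibration is good to about 2 mm. A picture is of the moment at which its call begins. There is no depth.
A pose or a line that the arm cannot do raises MotionError and nothing moves.
- sign_off(): hands the job in; it is judged then, once.
Trained networks look in the newest picture that a camera, given by its name, has taken for a name from the list of things; names that differ only in an ending like _2 or _b are one class to them, and where a whole thing is asked for, a point or a joint stands for the part that bears it (a point fixed in the world has none). Each returns a list of dicts, best first, with "score" (0 to 1); they miss things now and then, are a little off and sometimes report something else, mostly with a low value. They report only what shows in the picture. A call takes as long as a camera call.
- spot_in(camera, name): "centre" ([column, row] in pixels, amid what is visible of it).
- silhouettes(camera, name): "mask" (400x640 bool, what is visible of it) and "centre" ([column, row] in pixels, amid what is visible of it).
- tip_of(camera, name): "centre" ([column, row] in pixels: a listed point, or the origin of a listed thing).
The state is a dict: "clock": time; "q": joint angles; "joint_velocities": joint speeds; "tau": joint torques, N m; "position": TCP position; "eef_rot": TCP orientation; "contact_force": force on the tool from outside, world axes, zero at the start; "wrist_torque": the same for the moment, N m; "finger_gap": opening from 0.0 (shut) to 1.0 (fully open); "grasp_force": force on a finger pad.
Only numpy, scipy, OpenCV 4.12 (cv2) and the standard library are available. Lean on these libraries where they do the work, as an engineer would, in place of code of your own. Each camera call takes 0.05 s, during which the arm holds its last target. There are 200 camera calls.

## Task

Press the disc dispenser's plunger all the way down once and let it come back up, so that exactly one brass disc slides out into the channel in front of the magazine. Then, with the fingertips, gently push that disc sideways along the channel, all the way to the end stop, on the side where the brass movement holder stands. Do not grip or lift it; keep the other discs in the magazine and leave the small things standing around undisturbed.

Things in the scene. Friction and masses are not known exactly. Their poses are not given: they have to be found in the camera images.
- dispenser: Disc dispenser fixed to the bench, T-shaped aluminium base 64 x 202 mm at the channel plus a 76 mm wide stem to x = 162 mm. Origin at bench level under the spot where a disc comes out; +x points from the channel to the magazine and plunger, +y along the channel to the left bay, z up. Deck (channel floor) at z = 10 mm.
- channel (a point): Middle of the channel floor, x = 0, y = 0, z = 10 mm in the dispenser's frame. The channel runs along the dispenser's y, 46 mm wide (x -23 to +23 mm), between 6 mm high fences; a 6 mm high stop closes each end, faces at y = +93 and -93 mm. A pressed-out disc lies here (it may coast to x = -5 mm).
- magazine (a point): Magazine axis at deck level, x = 46 mm, z = 10 mm. Square tower 50 mm wide, top at z = 56 mm, front window, mouth towards the channel; holds four stacked discs. Behind it a grey housing (x 70 to 156, y -26 to 26, top z = 50 mm) carries the plunger. The plunger drives a blade that pushes the lowest disc out; when it is let up the blade goes back and the next disc drops.
- plunger_top (a point): Centre of the top of the plunger's round black cap (29 mm across), at x = 112 mm, z = 86 mm in the dispenser's frame when up; travels 24 mm straight down.
- plunger (a joint): Plunger travel in m: 0 up, 0.024 fully down. A spring pushes it back up: about 3 N at the top and 5 to 6 N just before the bottom; then a hard stop. Only the full stroke brings the disc right out of the mouth.
- disc_1: Lowest disc of the stack, the one to dispense: plain brass disc, 36 mm across, 8 mm thick, 25 g. Origin at the centre of its underside.
- disc_2: Second disc, the same size; stays in the magazine (drops 8 mm to the deck after disc_1 leaves). Origin at the centre of its underside.
- disc_3: Third disc, the same; stays in the magazine.
- disc_4: Top disc, the same; stays in the magazine.
- bay_left (a point): Where the centre of the underside of a disc lies when it is against the left end stop: x = 0, y = +75 mm, z = 10 mm in the dispenser's frame.
- bay_right (a point): The same at the right end stop: y = -75 mm.
- movement_holder: Loose brass movement holder, a small clamp with two jaws, 30 x 60 x 16 mm, standing on the bench just beyond one end of the channel; it marks the side to push the disc to. Origin at the centre of its underside. Not to be moved.
- steel_loupe: Loose small pale cup-shaped loupe, 24 mm across, 25 mm high, on the bench beyond the other end of the channel. Origin at the centre of its underside. Not to be moved.
- screwdriver_b: Loose small screwdriver, 92 mm long and 12 mm thick, lying along its y axis beside the housing. Origin at the centre of its underside. Not to be moved.
- case_holder: Loose round pale ring with a dark inside, 32 mm across, 10 mm high, beside the housing. Origin at the centre of its underside. Not to be moved.

How it is judged:
On the way, in this order (a step that is already met when the one before it is completed fails the run):
1. the plunger is pressed fully down (value of joint plunger above 0.021 m), for 0.05 s.
2. the plunger is up again and the disc is out in the channel (value of joint plunger below 0.004 m and x of disc_1 in the frame of dispenser below 0.008 m), for 0.1 s.
At the end, for the whole second after the job is handed in: The dispensed disc lies flat and still in the channel, within 5 mm of the end stop on the movement holder's side; the plunger is up and the other three discs are in the magazine (all of step 2 and ((y of movement_holder in the frame of dispenser above 0 m and y of disc_1 in the frame of dispenser above 0.07 m) or (y of movement_holder in the frame of dispenser below 0 m and y of disc_1 in the frame of dispenser below -0.07 m)) and x of disc_1 in the frame of dispenser above -0.008 m and z of disc_1 in the frame of dispenser between 0.008 and 0.012 m and angle between disc_1's own z axis and vertical below 0.1 rad and linear speed of disc_1 below 0.01 m/s and x of each of disc_2, disc_3, disc_4 in the frame of dispenser above 0.034 m); the robot touches nothing.
It fails at once if the dispensed disc is gripped or rammed with more than 30 N (contact force between the fingers and disc_1 above 30 N).
It fails at once if the dispensed disc is lifted more than 6 mm off the deck (z of disc_1 in the frame of dispenser above 0.016 m).
It fails at once if a second disc leaves the magazine (not (x of disc_2 in the frame of dispenser above 0.034 m) or not (x of disc_3 in the frame of dispenser above 0.034 m) or not (x of disc_4 in the frame of dispenser above 0.034 m)).
It fails at once if a disc of the stack is lifted (z of disc_2 in the frame of dispenser above 0.026 m or z of disc_3 in the frame of dispenser above 0.034 m or z of disc_4 in the frame of dispenser above 0.042 m).
It fails at once if a bystander is moved more than 10 mm (distance of any of movement_holder, steel_loupe, screwdriver_b, case_holder from where it was at the start of the episode above 0.01 m).
It also fails if it takes over 40 s, if anything falls off the work surface, if the arm or the gripper's body presses on something with over 40 N, if the wrist force passes 120 N, or if a joint passes its speed limit or range.

## Working session

There is one attempt and no reset: what is moved stays moved. The work goes in short steps, each a Python script; the robot and the scene stay as the last script left them, time stands still between calls to the robot, and variables do not carry over. Pictures are saved under pics/ and viewed, at most 10 in all, crops included, and the job is handed in when it is done.

```bash
mkdir -p pics; cat > h.py <<'E'
from cell import *
import numpy as np, cv2
def ray(f,p):
    K=np.array([[f['fx'],0,f['cx']],[0,f['fy'],f['cy']],[0,0,1]])
    xd=np.array([(p[0]-f['cx'])/f['fx'],(p[1]-f['cy'])/f['fy']]); x=xd.copy()
    for _ in range(20): x=xd/(1+f['k1']*(x@x))
    T=np.array(f['cam_to_world']); return T[:3,3],T[:3,:3]@np.array([x[0],x[1],1])
def at_z(f,p,z):
    o,d=ray(f,p); return o+d*(z-o[2])/d[2]
def proj(f,P):
    T=np.array(f['cam_to_world']); c=T[:3,:3].T@(np.array(P)-T[:3,3]); s=c[:2]/c[2]; s=s*(1+f['k1']*(s@s))
    return np.array([f['fx']*s[0]+f['cx'],f['fy']*s[1]+f['cy']])
E
python3 - <<'E'
from h import *
Z=dict(channel=.01,magazine=.01,plunger_top=.086,bay_left=.01,bay_right=.01,dispenser=0,movement_holder=0,steel_loupe=0,screwdriver_b=0,case_holder=0)
for c in("top","scene"):
    f=grab_frame(c); cv2.imwrite(f"pics/{c}0.png",f["img"][...,::-1])
    print(c,np.round(f["cam_to_world"],3).tolist())
    for n,z in Z.items():
        for r in tip_of(c,n)[:2]: print(n,round(r["score"],2),np.round(r["centre"],1),at_z(f,r["centre"],z).round(4))
print(get_state())
E
```

```text
top [[0.007, -0.987, 0.162, 0.38], [-1.0, -0.008, -0.006, 0.181], [0.007, -0.162, -0.987, 1.126], [0.0, 0.0, 0.0, 1.0]]
channel 0.78 [318.5 242.9] [0.4725 0.1606 0.01  ]
magazine 0.75 [319.5 221. ] [0.5225 0.1586 0.01  ]
plunger_top 0.56 [313.6 185.5] [0.5896 0.1732 0.086 ]
bay_left 0.58 [286.5 246. ] [0.4649 0.233  0.01  ]
bay_right 0.58 [351.9 239.8] [0.48   0.0849 0.01  ]
bay_right 0.53 [386.3 239.8] [0.4806 0.0067 0.01  ]
dispenser 0.66 [321.  244.3] [0.4701 0.1547 0.    ]
dispenser 0.24 [320.  220.1] [0.5258 0.1572 0.    ]
steel_loupe 0.61 [384.  243.8] [0.4723 0.0105 0.    ]
screwdriver_b 0.56 [268.9 201.9] [0.5674 0.2758 0.    ]
case_holder 0.74 [357.6 199.9] [0.5737 0.0702 0.    ]
scene [[0.836, -0.403, 0.373, 0.232], [-0.549, -0.604, 0.578, -0.346], [-0.008, -0.688, -0.726, 0.751], [0.0, 0.0, 0.0, 1.0]]
channel 0.61 [277.5 257. ] [0.4728 0.1538 0.01  ]
channel 0.21 [321.1 315.3] [ 0.4719 -0.0006  0.01  ]
magazine 0.56 [291.3 245.2] [0.5108 0.1638 0.01  ]
plunger_top 0.7 [319.5 202.1] [0.5839 0.1718 0.086 ]
bay_left 0.85 [254.4 234.5] [0.4622 0.2293 0.01  ]
bay_right 0.7 [299
[... 397 characters left out ...]
58 0.2488 0.    ]
{'clock': 1.1, 'q': array([ 1.11478407e+00,  3.26175646e-01, -1.92605410e-01,  1.05201388e+00,
       -3.29695238e-06,  1.43663829e+00]), 'joint_velocities': array([-0.00112176, -0.00188292, -0.00091002, -0.0008341 ,  0.00079834,
       -0.00172588]), 'tau': array([-2.01810494e-06, -4.43334925e+01,  2.62761694e+01,  9.10555282e-04,
       -8.23770961e-05, -5.27722804e-06]), 'position': array([0.173952  , 0.52177714, 0.19169205]), 'eef_rot': array([5.03387522e-01, 3.10099710e+00, 5.86786827e-07]), 'contact_force': array([ 0.88370995,  0.2099715 , -0.43642688]), 'wrist_torque': array([-0.03552478,  0.00457044, -0.02649679]), 'grasp_force': 0.0, 'finger_gap': 1.00057607617735}
```

```bash
ls pics
```

```text
scene0.png
top0.png
```

```bash
python3 - <<'E'
import cv2,numpy as np
from h import *
P=np.array([[0,0],[0,0],[.046,0],[.046,0],[.112,0],[.112,0],[0,.075],[0,.075],[0,-.075],[0,-.075]])
W=np.array([[.4725,.1606],[.4728,.1538],[.5225,.1586],[.5108,.1638],[.5896,.1732],[.5839,.1718],[.4649,.233],[.4622,.2293],[.48,.0849],[.4791,.0839]])
a=P-P.mean(0);b=W-W.mean(0)
th=np.arctan2((a[:,0]*b[:,1]-a[:,1]*b[:,0]).sum(),(a*b).sum());R=np.array([[np.cos(th),-np.sin(th)],[np.sin(th),np.cos(th)]])
t=W.mean(0)-R@P.mean(0);print(th,t,(W-(P@R.T+t)).round(4).tolist())
ims=[]
for c,(x0,y0,w,h) in (("top",(220,140,200,150)),("scene",(200,150,200,200))):
    f=grab_frame(c);im=f["img"][...,::-1].copy()
    cr=cv2.resize(im[y0:y0+h,x0:x0+w],None,fx=4 if c=="top" else 3,fy=4 if c=="top" else 3,interpolation=cv2.INTER_CUBIC)
    s=4 if c=="top" else 3
    for p in [(0,0,.01),(.046,0,.056),(.112,0,.086),(0,.093,.016),(0,-.093,.016),(.023,.093,.016),(-.023,.093,.016),(-.023,-.093,.016),(.023,-.093,.016),(.021,.025,.056),(.021,-.025,.056),(.071,.025,.056),(.071,-.025,.056)]:
        xy=R@np.array(p[:2])+t;q=proj(f,[*xy,p[2]]);cv2.circle(cr,tuple(int(v) for v in np.round((q-[x0,y0]+.5)*s)),2,(0,0,255),-1)
    cv2.imwrite(f"pics/{c}1.png",cr)
E
```

```text
0.11685157197574116 [0.47244549 0.15760589] [[0.0001, 0.003], [0.0004, -0.0038], [0.0044, -0.0044], [-0.0073, 0.0008], [0.0059, 0.0025], [0.0002, 0.0011], [0.0012, 0.0009], [-0.0015, -0.0028], [-0.0012, 0.0018], [-0.0021, 0.0008]]
```

View pics/top1.png

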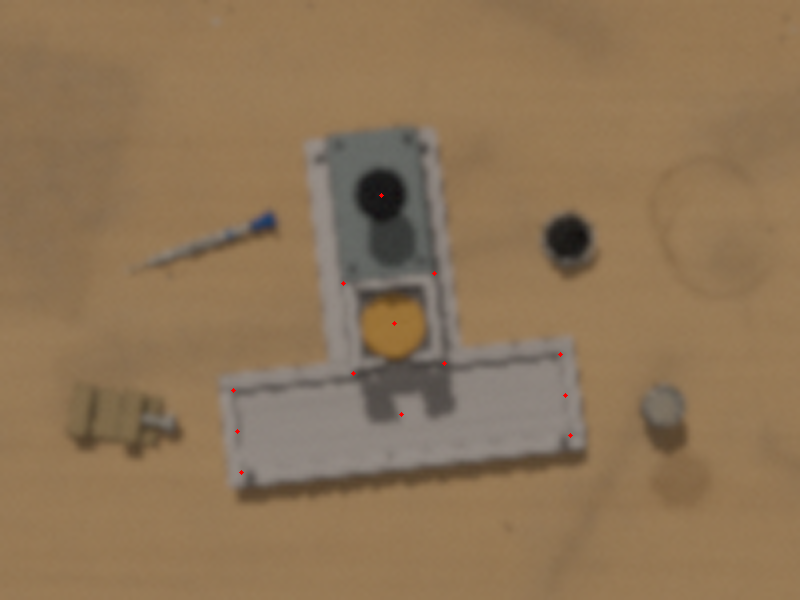

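View pics/scene1.png

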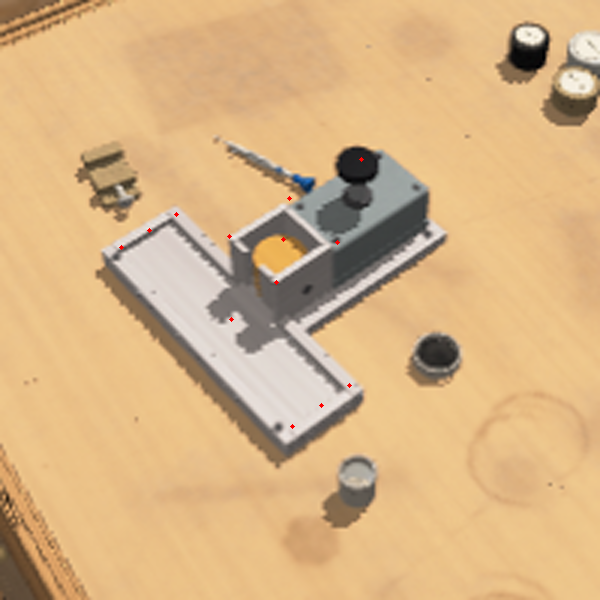

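Both pictures agree with the fit. The dispenser is at (0.472, 0.158) with yaw 0.117. The brass holder is on the left (+y) at top-crop (115,415), and the cap is under the marked dot at (381,195). Next I press the plunger.

```bash
cat >> h.py <<'E'
from scipy.spatial.transform import Rotation as Ro
th=.1169;t=np.array([.4725,.1576])
R=np.array([[np.cos(th),-np.sin(th)],[np.sin(th),np.cos(th)]])
def D(x,y,z): return np.array([*(R@[x,y]+t),z])
def rv(s=1):
    y=np.array([*(R[:,0]*s),0]);z=np.array([0,0,-1.]);return Ro.from_matrix(np.c_[np.cross(y,z),y,z]).as_rotvec()
E
python3 - <<'E'
from h import *
for s in(1,-1): print(s,ik(D(.112,0,.13),rv(s)))
q=get_state()["q"]
s=min((1,-1),key=lambda s:9 if ik(D(.112,0,.13),rv(s)) is None else abs(ik(D(.112,0,.13),rv(s))[5]-q[5]))
grab(20)
movep(D(.112,0,.16),rv(s)); print(s,get_state()["position"],get_state()["clock"])
move_l(D(.112,0,.10),.1)
print(move_l(D(.112,0,.075),.03,until_force=2),get_state()["position"],get_state()["contact_force"])
print(move_l(D(.112,0,.054),.03,until_force=12),get_state()["position"],get_state()["contact_force"])
sleep(.15)
f=grab_frame("scene");cv2.imwrite("pics/p.png",cv2.resize(f["img"][150:350,200:400,::-1],None,fx=3,fy=3))
st=get_state();print(st["position"],st["contact_force"],st["clock"])
E
```

```text
1 [ 1.63120452e-01  4.77306917e-01 -1.25244022e-01  9.68245388e-01
 -4.44089210e-16  1.61701678e+00]
-1 [ 1.63120452e-01  4.77306917e-01 -1.25244022e-01  9.68245388e-01
 -4.44089210e-16 -1.52457588e+00]
1 [0.58328842 0.17175388 0.16011528] 3.9167
False [0.58392916 0.17070813 0.07517147] [-0.59240453 -0.44837179 -0.70815475]
False [0.58386904 0.170683   0.05408561] [-0.36810221  0.13362234 -0.56051067]
[0.58393305 0.1706933  0.05424183] [-0.04357911  0.08236721  0.32421989] 6.7
```

View pics/p.png

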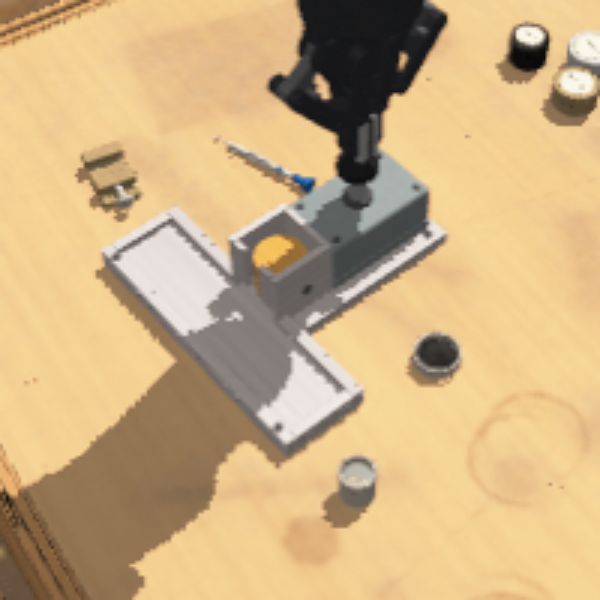

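```bash
python3 - <<'E'
from h import *
st=get_state();print(st["finger_gap"],st["grasp_force"],st["position"],st["eef_rot"])
f=grab_frame("scene");im=cv2.resize(f["img"][170:230,280:360,::-1],None,fx=10,fy=10,interpolation=cv2.INTER_CUBIC)
for p,c in ((st["position"],(0,0,255)),(D(.112,0,.086),(0,255,0)),(st["position"]+[0,0,.03],(255,0,255))):
    q=proj(f,p);print(q);cv2.circle(im,tuple(int(v) for v in (q-[280,170])*10),4,c,-1)
g=grab_frame("top");print(spot_in("top","plunger_top"),spot_in("scene","plunger_top"))
im2=cv2.resize(g["img"][150:235,260:360,::-1],None,fx=8,fy=6)
cv2.imwrite("pics/q.png",im); cv2.imwrite("pics/r.png",im2)
E
```

```text
-0.002291415377761625 0.0 [0.58393305 0.1706933  0.05424183] [2.08766701e+00 2.34720600e+00 5.42664819e-04]
[319.72884828 213.29520174]
[319.72697984 202.48452812]
[319.79808635 203.04987674]
[] [{'centre': [314.5, 205.6], 'score': 0.5}]
```

View pics/q.png

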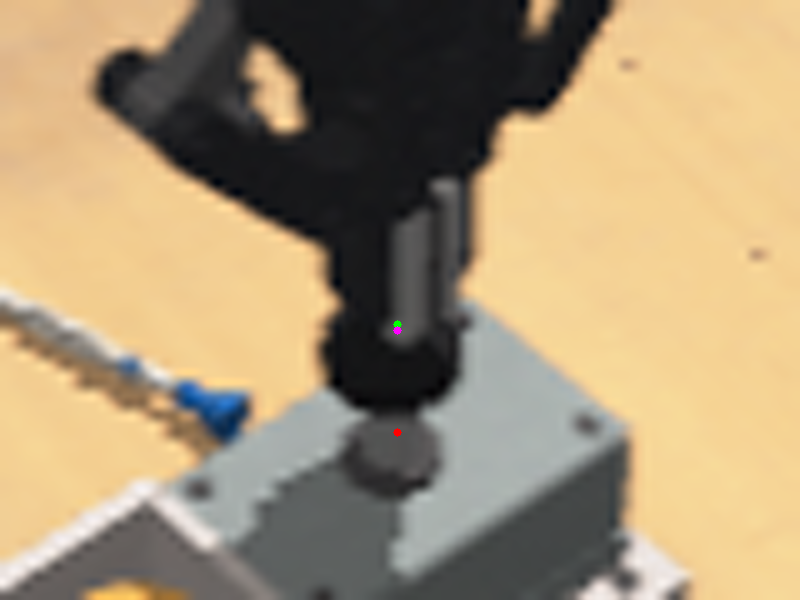

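View pics/r.png

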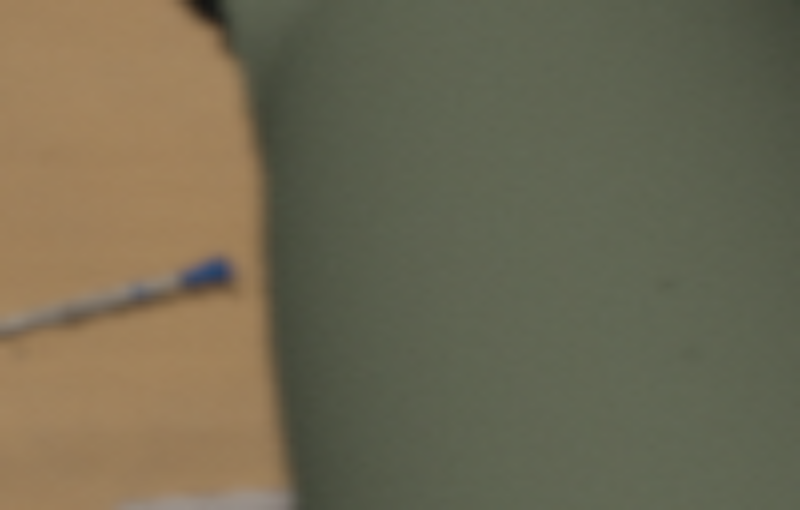

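The scene crop shows the finger ends at (405,340), on top of a cap that hasn't moved. The reported TCP is about 30 mm lower and there is no contact force. I'll lift the tool and compare where the tips appear at several heights.

```bash
python3 - <<'E'
from h import *
ims=[]
for z in (.054,.085,.115):
    move_l(D(.112,0,z),.1); sleep(.2); st=get_state()
    f=grab_frame("scene");im=cv2.resize(f["img"][160:230,290:350,::-1],None,fx=4.4,fy=8,interpolation=cv2.INTER_CUBIC)
    q=(proj(f,st["position"])-[290,160])*[4.4,8];cv2.circle(im,tuple(int(v) for v in q),3,(0,0,255),-1);ims.append(im)
    print(st["position"],st["contact_force"],st["clock"])
cv2.imwrite("pics/s.png",np.hstack(ims))
E
```

```text
[0.5837215  0.17064583 0.05400388] [ 0.31663427  0.41174812 -0.6512665 ] 7.35
[0.58311684 0.17054849 0.08422659] [-0.09616946  0.15244368  0.48757815] 8.0583
[0.58313917 0.1705737  0.11417228] [ 0.90058596  0.72060741 -0.41318125] 8.7583
```

View pics/s.png

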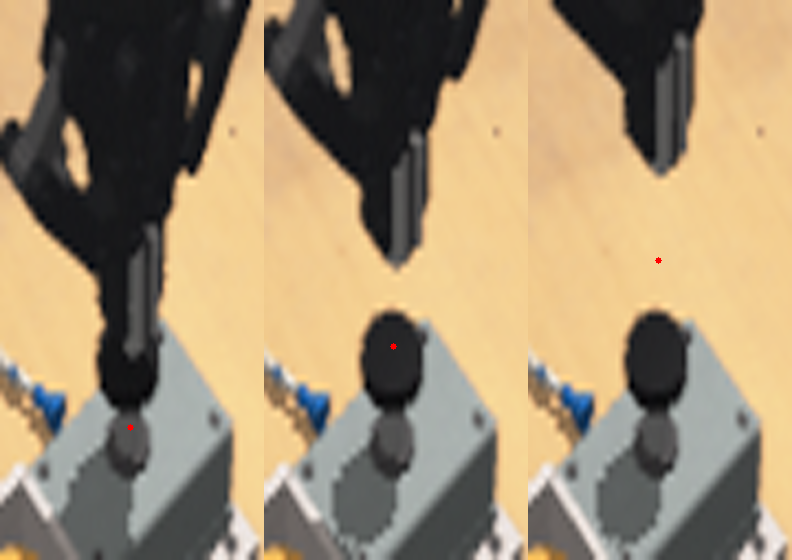

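The tips are drawn about 88 crop rows above the reported TCP, roughly 31 mm, and in front of the cap. So the real tip is about 31 mm higher than reported, and I'll find the exact offset by touch.

```bash
python3 - <<'E'
from h import *
move_l(D(.112,0,.062),.1); sleep(.1)
def s(): st=get_state(); return st["position"].round(4),st["contact_force"].round(2)
print(s())
print(move_l(D(.112,0,.040),.02,until_force=2.2),*s())
z0=get_state()["position"][2]
print(move_l(D(.112,0,z0-.032),.03,until_force=12),*s())
sleep(.2);print(*s())
f=grab_frame("scene");a=cv2.resize(f["img"][170:290,220:350,::-1],None,fx=3,fy=4)
move_l(D(.112,0,.10),.1);print(*s())
sleep(.2)
f=grab_frame("scene");b=cv2.resize(f["img"][170:290,220:350,::-1],None,fx=3,fy=4)
for n,z in(("disc_1",.01),("magazine",.01)):
  for r in tip_of("scene",n)[:3]: print(n,r["score"],r["centre"],(R.T@(at_z(f,r["centre"],z)[:2]-t)).round(4))
cv2.imwrite("pics/u.png",np.hstack([a,b]));print(get_state()["clock"])
E
```

```text
(array([0.5845, 0.1708, 0.0628]), array([-0.06, -0.62,  0.53]))
True [0.5836 0.1707 0.0446] [0.86 1.05 2.82]
True [0.5837 0.1707 0.0225] [-1.84 -1.17  7.59]
[0.5837 0.1707 0.0225] [-1.61  0.14  6.73]
[0.583  0.1706 0.0992] [-1.06 -0.14 -0.15]
disc_1 0.6 [292.3, 242.0] [0.0454 0.0068]
disc_1 0.58 [275.5, 255.2] [-0.0005  0.0022]
magazine 0.74 [296.1, 247.0] [ 0.0433 -0.0081]
magazine 0.5 [253.5, 233.6] [-0.002   0.0755]
12.7
```

View pics/u.png

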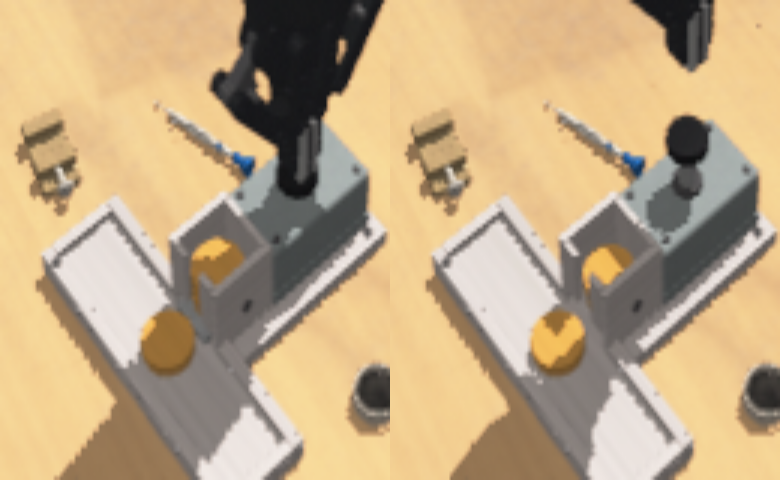

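The disc is out in the channel at about (0,0), u.png (557,340) on the right, and the plunger is up again. The touch readings (top 0.0446–0.0465, bottom 0.0225) put the tip offset at about 0.0395 m. Next I lower the tool to the right of the disc, touch the deck to confirm the offset, and push.

```bash
python3 - <<'E'
from h import *
o=.0395
def s(): st=get_state(); return st["position"].round(4),st["contact_force"].round(2)
movep(D(0,-.052,.10-o),rv(1))
move_l(D(0,-.052,.030-o),.12);sleep(.1);print(*s())
print(move_l(D(0,-.052,.004-o),.02,until_force=2.5),*s())
z=get_state()["position"][2]
move_l(D(0,-.052,z+.0045),.03);sleep(.1);print(*s())
f=grab_frame("scene");cv2.imwrite("pics/v.png",cv2.resize(f["img"][190:310,220:350,::-1],None,fx=6,fy=5))
print(get_state()["clock"],z+o)
E
```

```text
[ 0.4797  0.1061 -0.0087] [-0.21  0.01  0.14]
True [ 0.4784  0.1059 -0.0295] [-0.66  0.03  5.7 ]
[ 0.4785  0.1059 -0.0251] [-0.97  0.45  0.32]
15.525 0.009958376306094703
```

View pics/v.png

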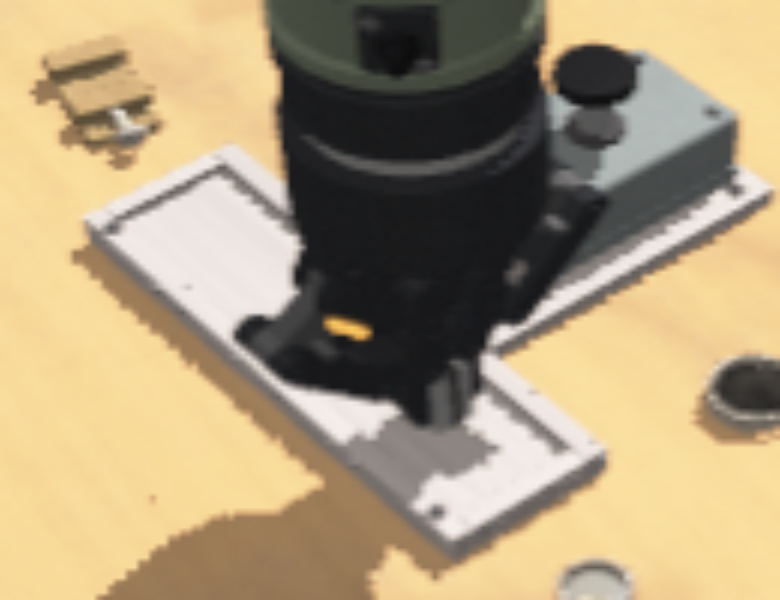

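The deck touch reads 0.00996, which confirms the offset. In the picture the fingers stand in the channel at (437,420), but the finger linkage at (280,380)/(520,310) is low and would pass close over the tower. I'll lift, turn the tool 90° so the linkage lies along the channel, and then push.

```bash
python3 - <<'E'
from h import *
o=.0395
def loc(): st=get_state();p=st["position"];return (R.T@(p[:2]-t)).round(4),round(p[2]+o,4),st["contact_force"].round(2),round(st["clock"],2)
move_l(D(0,-.058,.075-o),.12)
y=np.array([*R[:,1],0]);z=np.array([0,0,-1.])
c=[Ro.from_matrix(np.c_[np.cross(k*y,z),k*y,z]).as_rotvec() for k in(1,-1)]
q=get_state()["q"];r=min(c,key=lambda r:abs(ik(D(0,-.058,.075-o),r)[5]))
movep(D(0,-.058,.075-o),r);print(*loc())
move_l(D(0,-.058,.022-o),.1)
print(move_l(D(0,-.058,.0135-o),.03,until_force=4),*loc())
sleep(.1)
for i in range(4):
    hit=move_l(D(0,.052,.0135-o),.04,until_force=4);a=loc();print(hit,*a)
    if a[0][1]>.034 or not hit: break
print(*loc())
E
```

```text
[-0.0003 -0.058 ] 0.0746 [ 0.34  0.2  -0.72] 17.58
False [-0.0002 -0.058 ] 0.0134 [0.84 0.21 0.19] 18.7
False [-0.      0.0518] 0.0135 [-0.17 -0.74  0.31] 21.7
[-0.      0.0518] 0.0135 [-0.17 -0.74  0.31] 21.7
```

```bash
python3 - <<'E'
from h import *
o=.0395
def loc(): st=get_state();p=st["position"];return (R.T@(p[:2]-t)).round(4),round(p[2]+o,4),st["contact_force"].round(2),round(st["clock"],2)
print(move_l(D(0,.066,.0135-o),.02,until_force=3),*loc())
f=grab_frame("scene");a=cv2.resize(f["img"][190:310,220:350,::-1],None,fx=3,fy=4)
y=(R.T@(get_state()["position"][:2]-t))[1]
move_l(D(0,y-.01,.0135-o),.05)
move_l(D(0,y-.01,.11-o),.15)
movep(D(0,-.11,.16-o),get_state()["eef_rot"]);sleep(.2)
f=grab_frame("scene");b=cv2.resize(f["img"][190:310,220:350,::-1],None,fx=3,fy=4)
for c in("scene","top"):
  if c=="top": f=grab_frame("top")
  for r in spot_in(c,"disc_1")[:3]: print(c,r["score"],r["centre"],(R.T@(at_z(f,r["centre"],.016)[:2]-t)).round(4))
cv2.imwrite("pics/w.png",np.hstack([a,b]));print(*loc())
E
```

```text
True [-0.0003  0.0516] 0.0132 [ 0.54 -2.22  1.03] 21.95
scene 0.8 [254.1, 232.8] [-0.0022  0.072 ]
scene 0.65 [291.0, 236.4] [0.0495 0.0159]
top 0.69 [319.5, 220.7] [ 0.0497 -0.0047]
top 0.52 [287.1, 246.7] [-0.0009  0.0744]
[-1.000e-04 -1.092e-01] 0.1597 [-0.33 -0.5   0.44] 24.23
```

View pics/w.png

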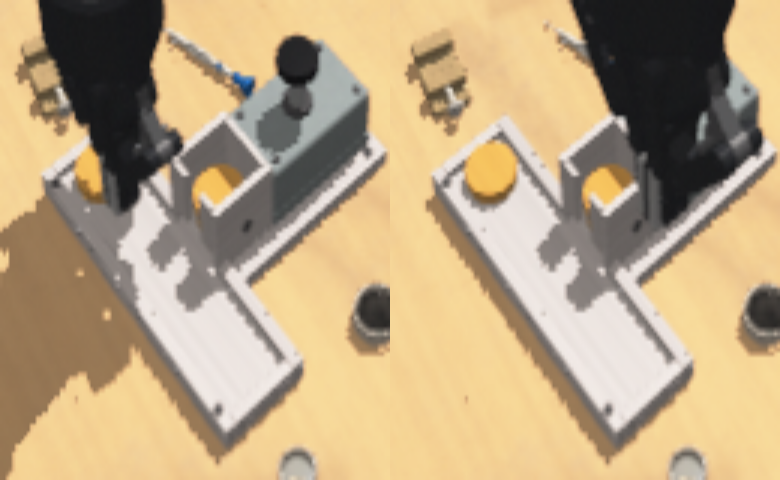

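The disc lies by the left stop at w.png (490,170), estimated y 0.072–0.074. That is close to the 0.070 limit, so I'll do one more gentle push to make sure it's against the stop.

```bash
python3 - <<'E'
from h import *
o=.0395
def loc(): st=get_state();p=st["position"];return (R.T@(p[:2]-t)).round(4),round(p[2]+o,4),st["contact_force"].round(2),round(st["clock"],2)
r=get_state()["eef_rot"]
movep(D(0,.036,.10-o),r)
move_l(D(0,.036,.0135-o),.1);sleep(.2);print(*loc())
print(move_l(D(0,.062,.0135-o),.02,until_force=6),*loc())
y=(R.T@(get_state()["position"][:2]-t))[1]
move_l(D(0,y-.01,.0135-o),.05)
move_l(D(0,y-.01,.11-o),.15)
movep(D(0,-.11,.16-o),r);sleep(.2)
f=grab_frame("scene");b=f["img"][190:310,220:350,::-1]
for c in("scene","top"):
  if c=="top": f=grab_frame("top");b2=f["img"][200:280,265:395,::-1]
  for r in spot_in(c,"disc_1")[:3]: print(c,r["score"],r["centre"],(R.T@(at_z(f,r["centre"],.016)[:2]-t)).round(4))
cv2.imwrite("pics/x.png",np.vstack([cv2.resize(b,(650,360)),cv2.resize(b2,(650,240))]));print(*loc())
E
```

```text
[0.0006 0.0361] 0.0141 [-1.09  0.82  0.44] 26.12
True [-0.0001  0.0515] 0.0132 [ 1.08 -2.56  0.44] 26.98
scene 0.56 [291.9, 235.7] [0.0521 0.0162]
scene 0.54 [253.6, 234.0] [-0.0048  0.0701]
top 0.78 [289.2, 244.3] [0.0039 0.0691]
top 0.75 [316.2, 223.0] [0.0453 0.0033]
[-0.0002 -0.1092] 0.1597 [-0.51 -0.41 -0.28] 29.2
```

View pics/x.png

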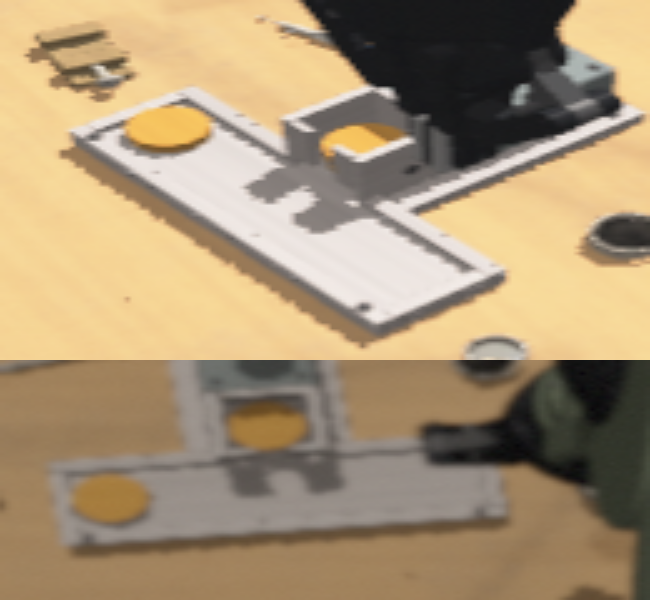

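Both pushes stopped at the same place (y 0.0515), the second at a 6 N force change, so the disc is against the stop. It lies flat at x.png (168,128). The gripper is clear of everything.

```bash
python3 -c "
from cell import *
print(sign_off())"
```

```text
the job is handed in; nothing more can be done
None
```

I pressed the plunger fully once, one disc came out, and I pushed it along the channel to the left end stop on the movement holder's side. The job is handed in at about 29 s on the clock; the hand-in call returned no verdict.

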